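Feel the plate gap of a casting clamp with a taper gauge

TASK

Check the gap of the plate clamp: take the green-handled taper gauge out of the grey stand and slide its blade straight down between the clamp's two upright plates until it drags snugly and the sprung front plate has just given way by a millimetre or two. Do not force the front plate right back to its stop, and leave the orange-handled gauge, the staining jar, the pot and the tape roll alone. Finish still holding the gauge by its handle at that depth: do not let go.

Things in the scene. Friction and masses are not known exactly. Their poses are not given: they have to be found in the camera images.
- taper_gauge: Green-handled steel gauge, 90 g, blade down in either slot of the stand. Origin: middle of the tip; z up the blade, y along its 30 mm width, x across its thickness. Blade z 0 to 72 mm, 2 mm thick at the tip, growing evenly to 8 mm (1 per 12). Dark collar 22 x 44 mm, z 72 to 77. Handle z 77 to 121, 14 (x) x 40 (y) mm: hold it, best across the 40 mm, so the blade can settle.
- bar_gauge: Gauge of the same shape with an orange handle and a parallel blade 9 mm thick, in the other slot; too thick for the gap. Origin and axes as the green one's. Leave it.
- stand: Grey block 134 (x) x 56 (y) x 82 mm high, fixed. Origin: centre of underside. Two slots through it, 12 (x) x 34 (y) mm, centred 40 mm either side along x; a gauge hangs in each, its collar on the block's top, blade width along the stand's y, tip 10 mm above the work surface.
- clamp: Fixed plate clamp. Grey base 90 mm wide (y), x -105 to +45 mm, 12 high. The upright back plate's working face is the plane x = 0; the front plate faces it from -x, then springs, blue carriage, black knob. Origin: on the underside below that face; z up. Faces upright and parallel, z 18 to 90 mm; above, steel lips flare out as a lead-in, 6 mm each, to about z = 101.
- back_plate: Fixed aluminium back plate, 10 mm thick, 70 mm wide, top of its face at z = 90 mm. Origin and axes as the clamp's.
- front_plate: Sprung aluminium front plate, 8 mm thick, 70 mm wide, same height; moves with joint jaw. Its origin is the clamp's, less carriage and jaw travel along x.
- back_edge (a point): Middle of the top edge of the back plate's working face (90 mm above the surface, where the flared lip begins); axes as the clamp's.
- jaw_edge (a point): The same point on the sprung front plate. The gap is its distance from back_edge along the clamp's x: 3.6 to 5.2 mm when untouched, set at random, so the blade first touches both plates with its tip 19 to 38 mm below these edges.
- carriage (a joint): How far the blue carriage is set back, 0 to 0.0016 m; gap untouched = 3.6 mm + this. Stiff (60 N), it stays as it is set.
- jaw (a joint): How far the sprung front plate is pushed back (to the clamp's -x): 0 untouched, 0.005 m at its stop. Spring: 3 N to start, then 0.8 N per mm. Each 12 mm of blade past first touch pushes it about 1 mm back, dragging with several newtons.
- jar: Staining jar with dark blue liquid, 67 x 67 x 98 mm, bystander. Origin: centre of underside.
- pot: Specimen pot with yellow cap, 50 x 50 x 55 mm, bystander. Origin: centre of underside.
- tape: Roll of blue tape, 58 x 64 x 20 mm, bystander. Origin: centre of underside.
Not all that is in view belongs to the job. Leave any blue look-alike of the taper_gauge alone.

How it is judged:
By the outcome, as a careful person would: the job done as asked, in the order asked, and still so for the second after the job is handed in, while the arm keeps its last pose, push and grip.
It also fails if it takes over 48 s, if anything falls off the work surface, if the arm or the gripper's body presses on something with over 40 N, if the wrist force passes 120 N, or if a joint passes its speed limit or range.

ROBOT

A 7-joint arm with a two-finger parallel gripper is mounted at the origin on a cart in front of the work surface, level with it; the furniture and walls round the work are solid. World frame = base frame: x ahead of the robot, y to its left, z up, the work surface at z = 0. Lengths are in m, angles in rad, forces in N, time in s.
With the tool pointing down it reaches from about 0.4 to 0.875 m from the base axis. Payload 6.5 kg.
Tool frame: the origin (TCP) lies on the centre line of the jaws, within the pads' length; the fingertips stand 19 mm ahead of it and the grasp point (between the pads) is the TCP; x points along the fingers, z is the direction in which the jaws open and shut, and the axes are right-handed (so a half turn about x gives the same grasp; the last joint's range is limited). The gripper opens to 85 mm and grips with 20 to 120 N. Pads are 22 mm wide; open, the fingers measure 114 mm over their backs; the gripper's body (76 mm by 85 mm) begins 54 mm behind the grasp point. The pads swing forward as they close: fully open they stand 13 mm farther back than shut.
Start: joints at [-1.175, 0.536, -0.004, 1.538, 0.003, 1.067, -0.071], TCP at [0.29, 0.582, 0.227] pointing down, gripper open.
Joint ranges: [-2.7, 2.7], [-0.37, 2.16], [-1.27, 1.26], [0.24, 2.4], [-1.31, 4.45], [0.19, 1.91], [-2.76, 2.76]. Speed limits (rad/s): [2.39, 2.39, 3.14, 3.14, 3.14, 3.14, 3.14].

INTERFACE

Orientations are given as a unit quaternion [x, y, z, w].
In Python, from plant import read_state, vision, workorder, spotter gives the robot as it stands.
- The arm moves only by the shell command python3 -m crank 'ROWS' [OPENING] [FORCE]. ROWS is JSON, a list of rows, each an object of numbers: "dx", "dy", "dz": the shift along the tool's x, y, z in units of 300 mm (1.0 is 300 mm); "rx", "ry", "rz": the turn, a rotation vector about the tool's x, y, z in units of 180 degrees (1.0 is 180 degrees). A call has 1 to 12 rows; each row is the pose to reach, as a shift and turn from the pose commanded when the call began, along the tool's axes at that moment, turning the shorter way round; what a row does not reach only later rows make up. A row lasts 1/10 s, in which the tool goes at most 50 mm and 8.59 degrees, less where a joint would pass 70% of its speed; a pose out of reach is approached as far as the arm can. A call with a number of a shift or a turn outside -1 to 1 is refused whole. A call with a gripper value outside its range is refused whole. OPENING is the finger opening in mm, from 0 to 85.4, set as the call begins (- or left out, the last holds). The fingers move at their own pace and stop on an object; FORCE is the grip in N (left out, the last holds). Time passes only in rows, so rows that repeat a pose let the fingers close. It gives the time, the measured TCP pose, the force and the opening at its end, in the units of the state.
- read_state(): the state, without advancing time (a new reading comes with each control period).
- vision.camera(name): name is "scene" or "top"; returns a dict with "img" (420x560x3 uint8, red, green, blue), "mtx" (3x3 intrinsics, pixels), "distortion" ([k1, k2, p1, p2, k3] as OpenCV has them; the pictures are not rectified), "R" (3x3) and "t" (3): a world point X has camera coordinates R X + t. Camera axes: x right, y down, z forward; pixel columns grow to the right and rows downward; lengths in m; the calibration is good to about 2 mm. A picture is of the moment at which its call begins. There is no depth.
- workorder.sign_off(): hands the job in, once; it reports no verdict.
Trained networks look in a picture, given as the dict that the camera call returned (one of the last four; its "shot" number tells which), for a name from the list of things; names that differ only in an ending like _2 or _b are one class to them, and where a whole thing is asked for, a point or a joint stands for the part that bears it (a point fixed in the world has none). Each returns a list of dicts, best first, with "conf" (0 to 1); they miss things now and then, are a little off and sometimes report something else, mostly with a low value. They report only what shows in the picture. A call takes as long as a camera call. They do not tell look-alikes from the thing itself.
- spotter.outline_of(picture, target): "region" (420x560 bool, what is visible of it) and "bbox" ([left, top, right, bottom] in pixels, round what is visible of it).
The state is a dict: "t": time; "q": joint angles; "qd": joint speeds; "tau": joint torques, N m; "tool_pos": TCP position; "tool_rot": TCP orientation; "ft_force": force on the tool from outside, world axes, zero at the start; "moment": the same for the moment, N m; "width": finger opening in m.
Only numpy, scipy, OpenCV 4.12 (cv2) and the standard library are available. Lean on these libraries where they do the work, as an engineer would, in place of code of your own. Each camera call takes 0.05 s, during which the arm holds its last target.

## Working session

There is one attempt and no reset: what is moved stays moved. The work goes in short steps, Python scripts to look and compute and a shell command to move; the robot and the scene stay as the last step left them, time stands still between calls to the robot, and variables do not carry over. Pictures are saved under pics/ and viewed, and the job is handed in when it is done.

```bash
ls; mkdir -p pics; python3 - <<'E'
from plant import read_state, vision, spotter
import cv2,pickle
s=read_state(); print(s)
for n in ("scene","top"):
    c=vision.camera(n); cv2.imwrite(f"pics/{n}0.png",c["img"][:,:,::-1]); pickle.dump(c,open(f"pics/{n}0.pkl","wb"))
    print(n,c["mtx"],c["distortion"],c["R"],c["t"])
    for o in ("taper_gauge","bar_gauge","stand","clamp","back_plate","front_plate","jar","pot","tape"):
        print(o,[(round(d["conf"],2),d["bbox"]) for d in spotter.outline_of(c,o)])
E
```

```text
pics
{'t': 0.0, 'q': array([-1.17517791,  0.53718123, -0.00444004,  1.53886678,  0.0026264 ,
        1.06730958, -0.07116378]), 'qd': array([ 3.47032995e-04, -4.60598918e-05, -4.19543420e-04, -7.37376859e-04,
        4.94312579e-04,  4.71911178e-04,  3.21217831e-04]), 'tau': array([ 3.99336459e-04, -5.83416259e+01,  1.04864772e+00, -2.59104842e+01,
        1.22853860e-02,  9.56184987e-03, -6.79086406e-05]), 'tool_pos': array([0.2893626 , 0.58132285, 0.22660581]), 'tool_rot': array([-0.37270635,  0.60163644,  0.37196279,  0.60063904]), 'ft_force': array([ 0.18434832, -0.33129878, -0.5123243 ]), 'moment': array([-0.04591276,  0.00148712, -0.01128576]), 'width': 0.08533510383368864}
scene [[383.3667026    0.         279.08196039]
 [  0.         383.3667026  209.49045625]
 [  0.           0.           1.        ]] [-0.08612714  0.          0.          0.          0.        ] [[ 0.66778712 -0.74434047 -0.00419865]
 [-0.47795865 -0.42446409 -0.7690161 ]
 [ 0.57062763  0.51554583 -0.63921562]] [-0.31088721  0.31394163  0.8717318 ]
taper_gauge [(0.78, [280.4, 215.0, 299.9, 248.9]), (0.78, [2
[... 692 characters left out ...]
  0.        ] [[ 0.02480647 -0.99969006 -0.00210365]
 [-0.99887064 -0.02470073 -0.04058715]
 [ 0.04052261  0.0031081  -0.99917379]] [0.0201959  0.49174548 1.36090027]
taper_gauge [(0.78, [327.9, 233.2, 366.7, 277.6]), (0.64, [278.7, 178.5, 306.4, 224.9]), (0.62, [351.2, 165.0, 365.3, 179.0])]
bar_gauge [(0.56, [212.3, 199.7, 240.4, 210.5])]
stand [(0.87, [330.2, 158.0, 373.2, 220.5])]
clamp [(0.59, [198.6, 184.8, 247.5, 242.3])]
back_plate [(0.63, [213.8, 189.9, 240.9, 206.1]), (0.45, [207.1, 200.7, 237.4, 232.2])]
front_plate [(0.61, [211.9, 198.2, 241.8, 208.4])]
jar [(0.84, [128.6, 169.3, 162.0, 199.1])]
pot [(0.9, [144.6, 221.1, 164.7, 241.6])]
tape [(0.79, [401.4, 201.3, 423.5, 225.9])]
```

```bash
python3 - <<'E'
import cv2
a=cv2.imread("pics/scene0.png");b=cv2.imread("pics/top0.png")
cv2.imwrite("pics/s0crop.png",cv2.resize(a[140:320,170:410],None,fx=3.3,fy=3.3,interpolation=cv2.INTER_CUBIC))
cv2.imwrite("pics/t0crop.png",cv2.resize(b[130:300,110:440],None,fx=2.4,fy=2.4,interpolation=cv2.INTER_CUBIC))
E
```

```text
(no output)
```

View pics/s0crop.png

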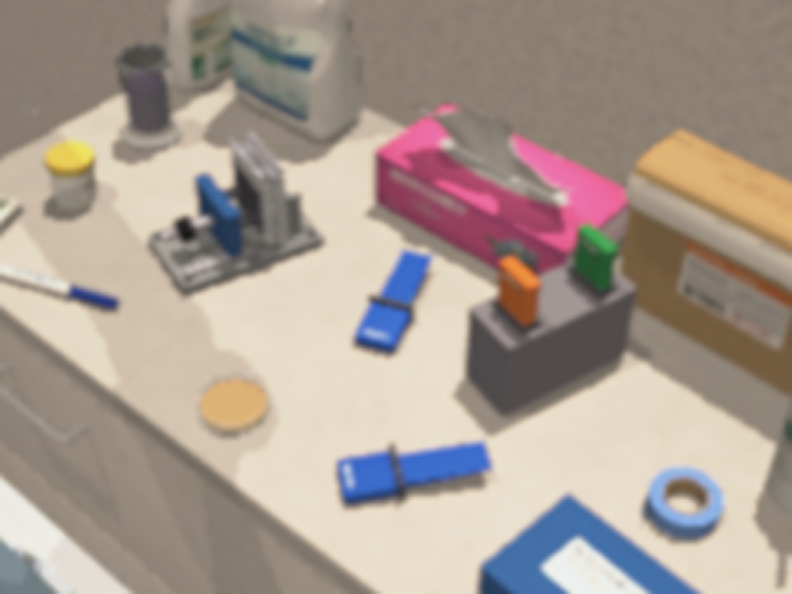

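View pics/t0crop.png

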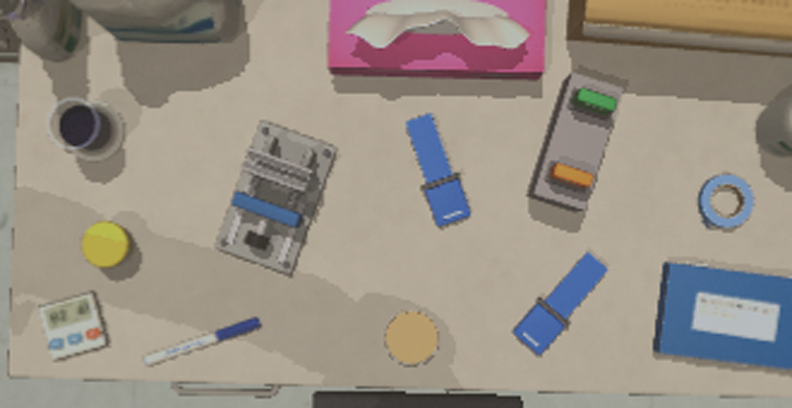

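View pics/top0.png

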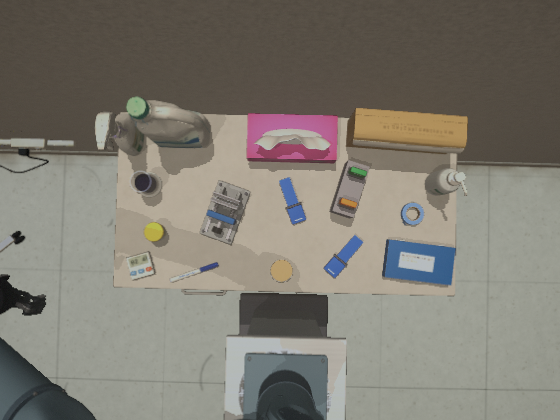

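```bash
cat > h.py <<'E'
import numpy as np,cv2,pickle
from scipy.spatial.transform import Rotation as Rn
def ray(c,uv):
    p=cv2.undistortPoints(np.array(uv,float).reshape(-1,1,2),c["mtx"],c["distortion"]).reshape(-1,2)
    d=np.c_[p,np.ones(len(p))]@np.array(c["R"]); o=-np.array(c["R"]).T@np.array(c["t"])
    return o,d
def plane(c,uv,z):
    o,d=ray(c,uv); return o+d*((z-o[2])/d[:,2])[:,None]
def proj(c,X):
    return cv2.projectPoints(np.array(X,float).reshape(-1,3),cv2.Rodrigues(np.array(c["R"]))[0],np.array(c["t"],float),c["mtx"],c["distortion"])[0].reshape(-1,2)
def tri(cs,uvs):
    A=np.zeros((3,3));b=np.zeros(3)
    for c,uv in zip(cs,uvs):
        o,d=ray(c,[uv]);d=d[0]/np.linalg.norm(d[0]);P=np.eye(3)-np.outer(d,d);A+=P;b+=P@o
    X=np.linalg.solve(A,b); return X
def load(n): return pickle.load(open(f"pics/{n}.pkl","rb"))
E
python3 - <<'E'
from h import *
s,t=load("scene0"),load("top0")
def blob(c,lo,hi,roi):
    h=cv2.cvtColor(c["img"],cv2.COLOR_RGB2HSV);m=cv2.inRange(h,lo,hi);z=np.zeros_like(m);x0,y0,x1,y1=roi;z[y0:y1,x0:x1]=m[y0:y1,x0:x1]
    ys,xs=np.nonzero(z);r=cv2.minAreaRect(np.c_[xs,ys].astype(np.float32));return len(xs),(xs.mean(),ys.mean()),r
for nm,lo,hi,rs,rt in (("green",(45,100,40),(80,255,255),(335,200,365,235),(340,155,375,190)),("orange",(5,150,80),(20,255,255),(310,210,345,250),(330,190,365,220))):
    a=blob(s,lo,hi,rs);b=blob(t,lo,hi,rt);print(nm,a,b,tri([s,t],[a[1],b[1]]))
    print(plane(t,cv2.boxPoints(b[2]),.131), plane(t,[b[2][0]],.131))
E
python3 - <<'E'
import cv2
b=cv2.imread("pics/top0.png");a=cv2.imread("pics/scene0.png")
cv2.imwrite("pics/c1.png",cv2.resize(b[175:250,190:260],None,fx=8,fy=8,interpolation=cv2.INTER_NEAREST))
cv2.imwrite("pics/c2.png",cv2.resize(a[170:235,205:275],None,fx=9,fy=9,interpolation=cv2.INTER_NEAREST))
E
```

```text
green (128, (np.float64(350.1796875), np.float64(217.8359375)), ((349.6823425292969, 217.92941284179688), (11.063454627990723, 16.703645706176758), 12.528807640075684)) (81, (np.float64(358.12345679012344), np.float64(171.1604938271605)), ((358.0000305175781, 171.0), (15.81138801574707, 5.0596442222595215), 18.434947967529297)) [ 0.58037494 -0.16212009  0.10734777]
[[ 0.57866738 -0.13938505  0.131     ]
 [ 0.59038483 -0.14303257  0.131     ]
 [ 0.57920139 -0.17945521  0.131     ]
 [ 0.56749093 -0.17579167  0.131     ]] [[ 0.57893343 -0.15941531  0.131     ]]
orange (167, (np.float64(326.7365269461078), np.float64(227.17964071856287)), ((326.9517517089844, 227.4207000732422), (19.598735809326172, 10.629822731018066), 85.2363510131836)) (87, (np.float64(348.0689655172414), np.float64(202.3793103448276)), ((348.1499938964844, 202.55001831054688), (15.811387062072754, 5.3758721351623535), 18.43494987487793)) [ 0.50294289 -0.13860002  0.11119938]
[[ 0.50159296 -0.11700878  0.131     ]
 [ 0.51396954 -0.12085509  0.131     ]
 [ 0.50283019 -0.15717863  0.131     ]
 [ 0.4904604  -0.15331722  0.131     ]] [[ 0.50221133 -0.13708929  0.131     ]]
```

View pics/c1.png

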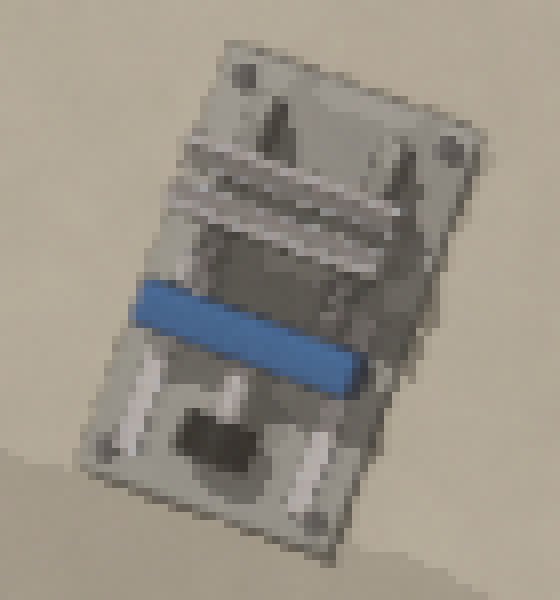

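View pics/c2.png

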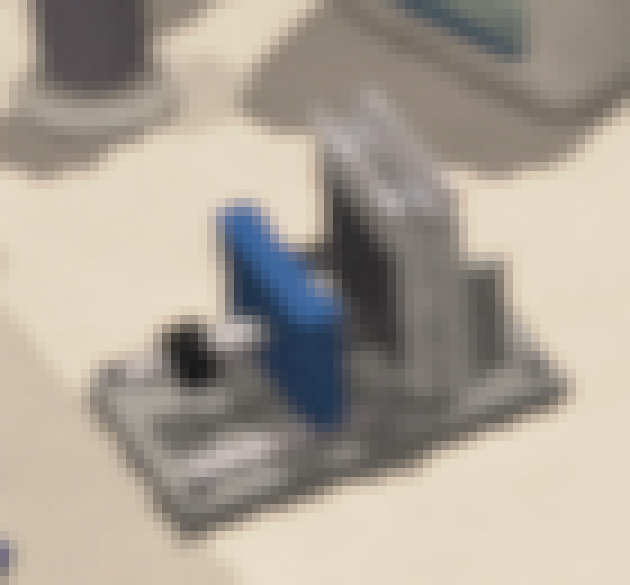

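The pictures show the green handle at top px (358,171) and the orange at (348,202). The clamp's base corners are at about top px (218,180), (250.5,191), (232,245) and (200.5,233.5), and the two lips are visible between them.

```bash
python3 - <<'E'
from h import *
from scipy.optimize import least_squares
s,t=load("scene0"),load("top0")
# clamp: mdl pts
T=np.array([[228,42],[483,130],[335,557],[84,468]])/8.+[190,175]-.5
M=np.array([[45,45,12],[45,-45,12],[-105,-45,12],[-105,45,12]])/1e3   # z of top
M[:2]; 
S=np.array([[95,395],[190,530],[565,395]])/9.+[205,170]-.5 # front-left, front-right, back-right bottom
MS=np.array([[-105,45,6],[-105,-45,6],[45,-45,6]])/1e3
def X(p,m):
    c,q=np.cos(p[2]),np.sin(p[2]);return m@np.array([[c,q,0],[-q,c,0],[0,0,1]])+[p[0],p[1],0]
print(plane(t,T,.012)[:,:2])
f=lambda p:(proj(t,X(p,M))-T).ravel()
r=least_squares(f,[.5,.1,-.3]);print("top only",r.x,r.fun.reshape(-1,2).round(1))
g=lambda p:np.r_[f(p),(proj(s,X(p,MS))-S).ravel()]
r2=least_squares(g,r.x);print("both",r2.x,r2.fun.reshape(-1,2).round(1))
# back lip top edges in top crop: back lip far edge (190,140)->(400,215); front lip near edge (178,205)->(380,272)
L=np.array([[190,138],[402,210],[175,205],[378,275],[215,175],[385,235]])/8.+[190,175]-.5
P=plane(t,L,.101);print(P[:,:2]);
for a,b in((0,1),(2,3),(4,5)):
    d=P[a]-P[b];print(np.arctan2(-d[0],d[1]),np.linalg.norm(d[:2]))
# in clamp frame
for p in (r.x,r2.x):
    c,q=np.cos(p[2]),np.sin(p[2]);D=P[:,:2]-p[:2];print(np.c_[c*D[:,0]+q*D[:,1],-q*D[:,0]+c*D[:,1]].round(4))
# stand outline
h=[[330,158],[373,220]]
im=t["img"].copy()
for p,m in((r2.x,M),): 
    for u in proj(t,X(p,m)): cv2.circle(im,tuple(int(round(v)) for v in u),1,(255,0,0))
E
python3 -c "
import cv2
b=cv2.imread('pics/top0.png');cv2.imwrite('pics/c3.png',cv2.resize(b[150:235,320:390],None,fx=7,fy=7,interpolation=cv2.INTER_NEAREST))"
```

```text
[[0.5603046  0.19155778]
 [0.53328298 0.10665009]
 [0.39174844 0.15143961]
 [0.41882532 0.23478775]]
top only [ 0.50467142  0.16212817 -0.30405617] [[-0.  -0.3]
 [ 0.4 -0.3]
 [ 0.3  0.3]
 [-0.7  0.3]]
both [ 0.50398591  0.16204696 -0.30665216] [[ 0.1 -0.1]
 [ 0.4  0. ]
 [ 0.2  0.6]
 [-0.7  0.5]
 [-0.8 -1. ]
 [ 0.2  0.3]
 [ 1.4 -0.9]]
[[0.52224706 0.19175595]
 [0.50165101 0.12579743]
 [0.50147177 0.1957585 ]
 [0.48146089 0.13262366]
 [0.51102203 0.18370543]
 [0.49382373 0.13081443]]
-0.3026640554511748 0.06909937645666238
-0.30693796683236013 0.06623023018782664
-0.3143811988566332 0.055616900059046216
[[ 0.0079  0.0335]
 [ 0.008  -0.0356]
 [-0.0131  0.0311]
 [-0.0133 -0.0351]
 [-0.0004  0.0225]
 [-0.001  -0.0331]]
[[ 0.0084  0.0338]
 [ 0.0087 -0.0353]
 [-0.0126  0.0314]
 [-0.0126 -0.0349]
 [ 0.0002  0.0228]
 [-0.0003 -0.0328]]
```

View pics/c3.png

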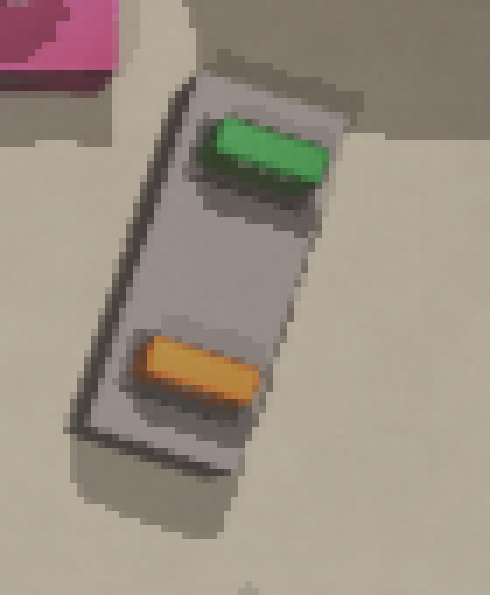

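```bash
python3 - <<'E'
from h import *
s,t=load("scene0"),load("top0")
off=lambda a:np.array(a)/7.+[320,150]-.5
P=plane(t,off([[197,72],[350,118],[237,470],[90,432]]),.082);print(P[:,:2],P.mean(0))
d=P[0]-P[1];print(np.arctan2(-d[0],d[1]));d=(P[0]+P[1]-P[2]-P[3]);print(np.arctan2(d[1],d[0]),np.linalg.norm(d)/2)
c=P.mean(0);u=d/np.linalg.norm(d);print("green",c+.04*u,"orange",c-.04*u)
G=plane(t,off([[222,118],[330,150],[325,181],[213,148]]),.131);print(G[:,:2],G.mean(0));d=G[0]-G[1];print(np.arctan2(-d[0],d[1]))
from plant import read_state
st=read_state();R=Rn.from_quat(st["tool_rot"]).as_matrix();print(R.round(3))
# heights of neighbours: tissue box & cardboard corners
E
```

```text
[[ 0.61212878 -0.1402822 ]
 [ 0.59697933 -0.19543169]
 [ 0.46994519 -0.15725824]
 [ 0.48220292 -0.10454802]] [ 0.54031406 -0.14938004  0.082     ]
-0.268085429911563
-0.2800635269541487 0.13368879791423668
green [ 0.57875557 -0.16043671  0.082     ] orange [ 0.50187254 -0.13832337  0.082     ]
[[ 0.58975683 -0.142837  ]
 [ 0.57963744 -0.180276  ]
 [ 0.56887897 -0.17873413]
 [ 0.57930353 -0.13992485]] [ 0.57939419 -0.16044299  0.131     ]
-0.26398212874035887
[[ 0.    -0.895  0.446]
 [-0.     0.446  0.895]
 [-1.    -0.    -0.   ]]
```

```bash
python3 - <<'E'
from h import *
s,t=load("scene0"),load("top0")
for z in (0,.06,.09): print(z,plane(t,[[337,163],[337,155],[354,149],[354,144]],z)[:,:2].round(3).tolist())
# scene: box near-left top corner & bottom: crop (633,185)/3.3+(170,140) ; tissue right corner (630,195) 
print("tissue top corner tri",tri([s,t],[(170+628/3.3,140+190/3.3),(337.5,114)]), tri([s,t],[(170+535/3.3,140+262/3.3),(337,156)]))
print("cardboard", tri([s,t],[(170+633/3.3,140+183/3.3),(354,143)]))
from plant import read_state
R=Rn.from_quat(read_state()["tool_rot"]).as_matrix();p=read_state()["tool_pos"]
g=R.T@(np.array([.579,-.1605,.2266])-p);print("shift tool",g, g/.3, "turn x", -np.degrees(np.arctan2(.963,.27)-np.arctan2(R[1,2],R[0,2]))/180)
E
```

```text
0 [[0.614, -0.123], [0.635, -0.122], [0.653, -0.167], [0.666, -0.167]]
0.06 [[0.606, -0.116], [0.627, -0.116], [0.643, -0.159], [0.656, -0.159]]
0.09 [[0.602, -0.113], [0.622, -0.112], [0.638, -0.155], [0.651, -0.154]]
tissue top corner tri [ 0.72813713 -0.1106654   0.0656921 ] [ 0.61391919 -0.10326829  0.04809384]
cardboard [ 0.64628954 -0.14886193  0.13982374]
shift tool [ 0.00091658 -0.58983647 -0.53574151] [ 0.00305527 -1.96612155 -1.78580503] turn x -0.059963299135147606
```

```bash
python3 -m crank '[{"dy":-0.98,"dz":-0.89},{"dy":-0.98,"dz":-0.89},{"dy":-0.98,"dz":-0.89},{"dy":-0.98,"dz":-0.89},{"dy":-0.98,"dz":-0.89},{"dy":-0.98,"dz":-0.89},{"dy":-0.98,"dz":-0.89},{"dy":-0.98,"dz":-0.89},{"dy":-0.98,"dz":-0.89},{"dy":-0.98,"dz":-0.89}]' 62 40; cat > go.py <<'E'
import sys
from h import *
from plant import read_state
def go(x,y,z,yaw):
    st=read_state();R=Rn.from_quat(st["tool_rot"]).as_matrix();p=st["tool_pos"]
    g=R.T@(np.array([x,y,z])-p)/.3
    a=np.arctan2(np.cos(yaw),-np.sin(yaw))
    zt=np.array([np.cos(a),np.sin(a),0]);xt=np.array([0,0,-1.]);Rt=np.c_[xt,np.cross(zt,xt),zt]
    w=Rn.from_matrix(R.T@Rt).as_rotvec()/np.pi
    print("t",st["t"].__round__(2),"p",p.round(4),"q",st["q"].round(2),"F",st["ft_force"].round(2),"w",round(st["width"],4))
    print("d",g.round(4),"r",w.round(4))
if __name__=="__main__": go(*map(float,sys.argv[1:]))
E
python3 go.py .579 -.1605 .227 -.275
```

```text
t 1.0 p [0.2896 0.5819 0.2275] q [-1.18  0.54 -0.    1.54  0.    1.07 -0.07] F [ 0.34 -0.23  0.19] w 0.0856
d [ 1.7000e-03 -1.9661e+00 -1.7858e+00] r [-0.0594 -0.      0.    ]schema error: expected keys dx, dy, dz, rx, ry, rz
```

```bash
python3 -m crank '[{"dx":0,"dy":-0.98,"dz":-0.89,"rx":0,"ry":0,"rz":0},{"dx":0,"dy":-0.98,"dz":-0.89,"rx":0,"ry":0,"rz":0},{"dx":0,"dy":-0.98,"dz":-0.89,"rx":0,"ry":0,"rz":0},{"dx":0,"dy":-0.98,"dz":-0.89,"rx":0,"ry":0,"rz":0},{"dx":0,"dy":-0.98,"dz":-0.89,"rx":0,"ry":0,"rz":0},{"dx":0,"dy":-0.98,"dz":-0.89,"rx":0,"ry":0,"rz":0},{"dx":0,"dy":-0.98,"dz":-0.89,"rx":0,"ry":0,"rz":0},{"dx":0,"dy":-0.98,"dz":-0.89,"rx":0,"ry":0,"rz":0},{"dx":0,"dy":-0.98,"dz":-0.89,"rx":0,"ry":0,"rz":0},{"dx":0,"dy":-0.98,"dz":-0.89,"rx":0,"ry":0,"rz":0}]' 62 40; 
python3 go.py .579 -.1605 .227 -.275
```

```text
t: 2.0
tool_pos: [0.4343, 0.2111, 0.2278]
tool_rot: [-0.371, 0.601, 0.372, 0.602]
ft_force: [0.8, 0.6, 0.8]
width: 0.062
t 2.0 p [0.4343 0.2111 0.2278] q [-0.65  0.25  0.12  1.97 -0.04  0.92  0.6 ] F [0.78 0.56 0.77] w 0.062
d [ 0.0022 -0.9861 -0.8914] r [-0.0603  0.0002  0.0001]
```

```bash
python3 -m crank '[{"dx":0,"dy":-0.987,"dz":-0.892,"rx":-0.06,"ry":0,"rz":0},{"dx":0,"dy":-0.987,"dz":-0.892,"rx":-0.06,"ry":0,"rz":0},{"dx":0,"dy":-0.987,"dz":-0.892,"rx":-0.06,"ry":0,"rz":0},{"dx":0,"dy":-0.987,"dz":-0.892,"rx":-0.06,"ry":0,"rz":0},{"dx":0,"dy":-0.987,"dz":-0.892,"rx":-0.06,"ry":0,"rz":0},{"dx":0,"dy":-0.987,"dz":-0.892,"rx":-0.06,"ry":0,"rz":0},{"dx":0,"dy":-0.987,"dz":-0.892,"rx":-0.06,"ry":0,"rz":0},{"dx":0,"dy":-0.987,"dz":-0.892,"rx":-0.06,"ry":0,"rz":0},{"dx":0,"dy":-0.987,"dz":-0.892,"rx":-0.06,"ry":0,"rz":0},{"dx":0,"dy":-0.987,"dz":-0.892,"rx":-0.06,"ry":0,"rz":0}]'; 
python3 go.py .579 -.1605 .109 -.275
```

```text
t: 3.0
tool_pos: [0.5803, -0.1596, 0.2271]
tool_rot: [-0.427, 0.564, 0.427, 0.564]
ft_force: [0.2, 0.9, -0.2]
width: 0.0622
t 3.0 p [ 0.5803 -0.1596  0.2271] q [-0.    0.46  0.27  1.68 -0.14  1.01  1.61] F [ 0.25  0.85 -0.17] w 0.0622
d [ 0.3935  0.0034 -0.0041] r [ 0.0003  0.     -0.0001]
```

```bash
python3 -m crank '[{"dx":0.12,"dy":0.003,"dz":-0.004,"rx":0,"ry":0,"rz":0},{"dx":0.24,"dy":0.003,"dz":-0.004,"rx":0,"ry":0,"rz":0},{"dx":0.31,"dy":0.003,"dz":-0.004,"rx":0,"ry":0,"rz":0},{"dx":0.36,"dy":0.003,"dz":-0.004,"rx":0,"ry":0,"rz":0},{"dx":0.393,"dy":0.003,"dz":-0.004,"rx":0,"ry":0,"rz":0},{"dx":0.393,"dy":0.003,"dz":-0.004,"rx":0,"ry":0,"rz":0}]'; 
python3 - <<'E'
from plant import vision
import cv2
for n in ("scene","top"):
    c=vision.camera(n)["img"][:,:,::-1]
    c=c[130:290,260:420] if n=="scene" else c[120:250,300:430]
    cv2.imwrite(f"pics/g1{n}.png",cv2.resize(c,None,fx=3.5,fy=3.5,interpolation=cv2.INTER_CUBIC))
E
python3 go.py .579 -.1605 .109 -.275
```

```text
t: 3.6
tool_pos: [0.5783, -0.159, 0.1089]
tool_rot: [-0.427, 0.563, 0.428, 0.563]
ft_force: [-0.6, -1.0, -0.5]
width: 0.062
t 3.7 p [ 0.5793 -0.1602  0.1105] q [ 0.03  0.61  0.23  1.77 -0.19  0.78  1.65] F [-0.19 -0.17 -0.51] w 0.062
d [ 0.0049  0.0006 -0.0014] r [0.0007 0.0001 0.0004]
```

View pics/g1scene.png

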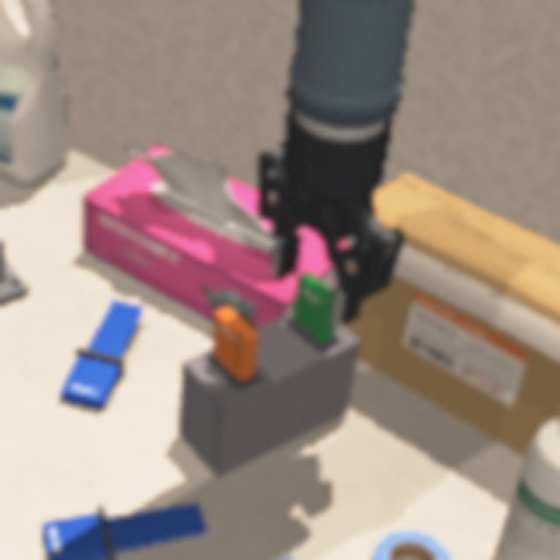

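View pics/g1top.png

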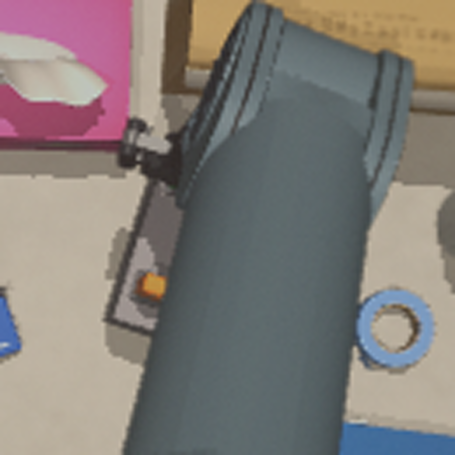

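```bash
python3 - <<'E'
from h import *
s=load("scene0")
for k in (.035,-.035):
    print((proj(s,[[.579+.27*k,-.1605+.963*k,z] for z in (.095,.125)])-[260,130])*3.5)
print((proj(s,[[.579,-.1605,.131]])-[260,130])*3.5)
E
```

```text
[[284.72291739 294.86678069]
 [288.48218232 266.09354886]]
[[342.40051639 344.14606252]
 [347.43593788 315.0609515 ]]
[[318.24469868 284.14395789]]
```

```bash
python3 -m crank '[{"dx":0.015,"dy":0,"dz":0,"rx":0,"ry":0,"rz":0},{"dx":0.015,"dy":0,"dz":0,"rx":0,"ry":0,"rz":0},{"dx":0.015,"dy":0,"dz":0,"rx":0,"ry":0,"rz":0},{"dx":0.015,"dy":0,"dz":0,"rx":0,"ry":0,"rz":0},{"dx":0.015,"dy":0,"dz":0,"rx":0,"ry":0,"rz":0},{"dx":0.015,"dy":0,"dz":0,"rx":0,"ry":0,"rz":0},{"dx":0.015,"dy":0,"dz":0,"rx":0,"ry":0,"rz":0},{"dx":0.015,"dy":0,"dz":0,"rx":0,"ry":0,"rz":0}]' 30 60
python3 - <<'E'
from plant import vision
import cv2
for n in ("scene",):
    c=vision.camera(n)["img"][:,:,::-1]
    c=c[180:260,300:380]
    cv2.imwrite(f"pics/g2{n}.png",cv2.resize(c,None,fx=7,fy=7,interpolation=cv2.INTER_CUBIC))
E
python3 go.py .579 -.1605 .109 -.275
```

```text
t: 4.5
tool_pos: [0.5791, -0.1607, 0.1057]
tool_rot: [-0.428, 0.563, 0.427, 0.564]
ft_force: [-0.3, -0.5, 5.5]
width: 0.0388
t 4.55 p [ 0.5791 -0.1608  0.1057] q [ 0.03  0.61  0.23  1.77 -0.19  0.77  1.65] F [-0.    0.46  5.36] w 0.0388
d [-0.011   0.0006  0.0008] r [0.0005 0.     0.0004]
```

View pics/g2scene.png

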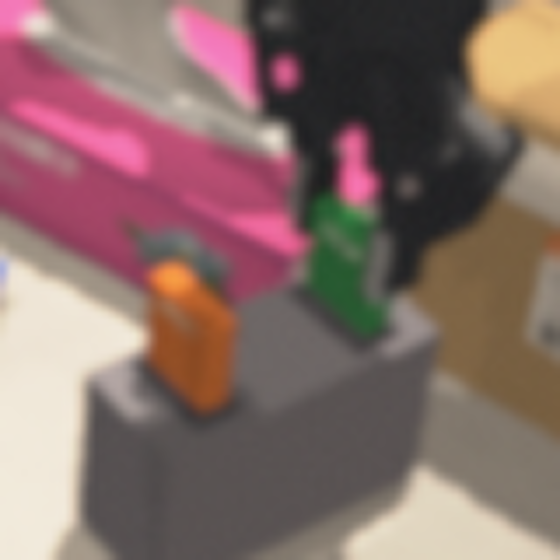

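```bash
python3 -m crank '[{"dx":-0.04,"dy":0,"dz":0,"rx":0,"ry":0,"rz":0},{"dx":-0.1,"dy":0,"dz":0,"rx":0,"ry":0,"rz":0},{"dx":-0.2,"dy":0,"dz":0,"rx":0,"ry":0,"rz":0},{"dx":-0.3,"dy":0,"dz":0,"rx":0,"ry":0,"rz":0},{"dx":-0.38,"dy":0,"dz":0,"rx":0,"ry":0,"rz":0},{"dx":-0.4,"dy":0,"dz":0,"rx":0,"ry":0,"rz":0},{"dx":-0.4,"dy":0,"dz":0,"rx":0,"ry":0,"rz":0}]' 
python3 - <<'E'
from plant import vision
import cv2,pickle
c=vision.camera("scene");pickle.dump(c,open("pics/l1.pkl","wb"))
c=c["img"][:,:,::-1][150:250,300:400]
cv2.imwrite(f"pics/g3.png",cv2.resize(c,None,fx=6,fy=6,interpolation=cv2.INTER_CUBIC))
E
# centre of gap: clamp origin + R(-.305)*(-.0023,0)
python3 go.py .5023 .1627 .226 -.305
```

```text
t: 5.25
tool_pos: [0.5786, -0.1605, 0.2256]
tool_rot: [-0.427, 0.563, 0.427, 0.564]
ft_force: [-0.2, 0.9, -1.8]
width: 0.0388
t 5.3 p [ 0.5779 -0.1603  0.2244] q [-0.    0.46  0.27  1.69 -0.14  1.01  1.61] F [-0.29 -0.38 -1.44] w 0.0384
d [-0.0047  0.5332  0.9686] r [ 0.0101 -0.     -0.0004]
```

View pics/g3.png

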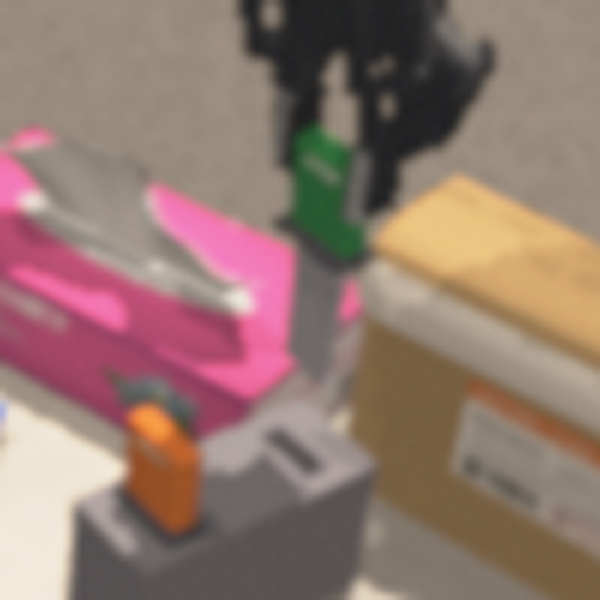

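```bash
python3 -m crank '[{"dx":0,"dy":0.08,"dz":0.145,"rx":0.01,"ry":0,"rz":0},{"dx":0,"dy":0.16,"dz":0.29,"rx":0.01,"ry":0,"rz":0},{"dx":0,"dy":0.24,"dz":0.436,"rx":0.01,"ry":0,"rz":0},{"dx":0,"dy":0.32,"dz":0.58,"rx":0.01,"ry":0,"rz":0},{"dx":0,"dy":0.4,"dz":0.726,"rx":0.01,"ry":0,"rz":0},{"dx":0,"dy":0.46,"dz":0.84,"rx":0.01,"ry":0,"rz":0},{"dx":0,"dy":0.51,"dz":0.93,"rx":0.01,"ry":0,"rz":0},{"dx":0,"dy":0.533,"dz":0.969,"rx":0.01,"ry":0,"rz":0},{"dx":0,"dy":0.533,"dz":0.969,"rx":0.01,"ry":0,"rz":0},{"dx":0,"dy":0.533,"dz":0.969,"rx":0.01,"ry":0,"rz":0},{"dx":0,"dy":0.533,"dz":0.969,"rx":0.01,"ry":0,"rz":0}]' 
python3 - <<'E'
from plant import vision
import cv2,pickle
for n in ("scene","top"):
    c=vision.camera(n);pickle.dump(c,open(f"pics/m1{n}.pkl","wb"))
    c=c["img"][:,:,::-1];c=c[130:240,200:300] if n=="scene" else c[160:260,180:280]
    cv2.imwrite(f"pics/m1{n}.png",cv2.resize(c,None,fx=5.4,fy=5.4,interpolation=cv2.INTER_CUBIC))
E
python3 go.py .5023 .1627 .226 -.305
```

```text
t: 6.4
tool_pos: [0.5035, 0.1601, 0.2248]
tool_rot: [-0.418, 0.571, 0.417, 0.57]
ft_force: [-0.5, -1.0, -1.1]
width: 0.0384
t 6.5 p [0.5035 0.1607 0.225 ] q [-0.53  0.33  0.17  1.87 -0.07  0.94  0.93] F [ 0.23 -0.61 -1.19] w 0.0384
d [-0.0034  0.0058  0.0052] r [-0.0008 -0.0002  0.0001]
```

View pics/m1scene.png

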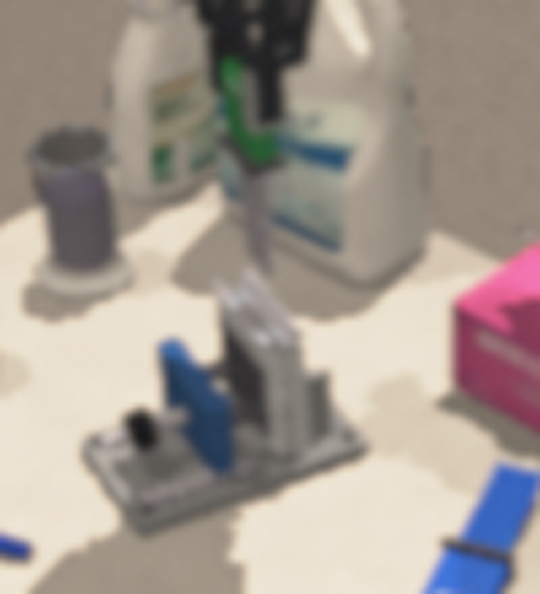

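View pics/m1top.png

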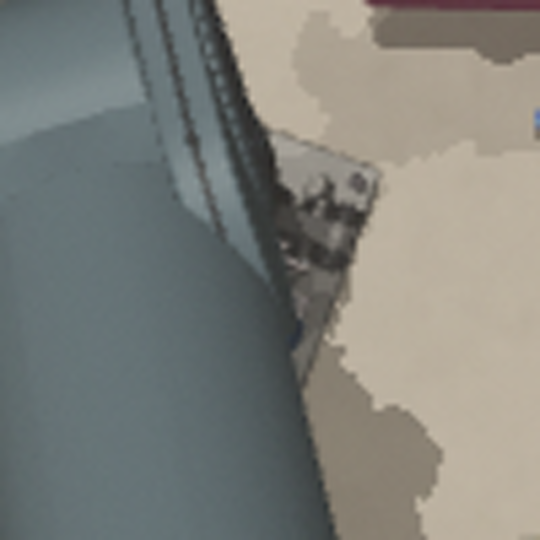

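```bash
cat > ov.py <<'E'
from h import *
import sys
def overlay(pkl,out,tcp,yaw,off=.0957,roi=(200,130,300,240),k=7,clamp=(.5043,.1621,-.305)):
    c=load(pkl);x0,y0,x1,y1=roi
    im=cv2.resize(c["img"][y0:y1,x0:x1,::-1],None,fx=k,fy=k,interpolation=cv2.INTER_CUBIC)
    def W(p,m):
        cc,q=np.cos(p[3]),np.sin(p[3]);return np.array(m,float)@np.array([[cc,q,0],[-q,cc,0],[0,0,1]])+p[:3]
    def line(p,m,col):
        u=(proj(c,W(p,np.array(m)/1e3))-[x0,y0]+.5)*k
        cv2.polylines(im,[u.round().astype(int).reshape(-1,1,2)],False,col,1)
    g=(tcp[0],tcp[1],tcp[2]-off,yaw)
    for s in(1,-1):
        line(g,[[-s*1,-15,0],[-s*1,15,0],[-s*4,15,72],[-s*4,-15,72],[-s*1,-15,0]],(0,0,255))
        line(g,[[s*7,-20,77],[s*7,20,77],[s*7,20,121],[s*7,-20,121],[s*7,-20,77]],(0,255,255))
    b=(clamp[0],clamp[1],0,clamp[2])
    line(b,[[45,45,12],[45,-45,12],[-105,-45,12],[-105,45,12],[45,45,12]],(255,0,0))
    line(b,[[0,-35,18],[0,-35,90],[6,-35,101],[6,35,101]],(0,255,0))
    line(b,[[-4.4,-35,18],[-4.4,-35,90],[-10.4,-35,101],[-10.4,35,101]],(255,0,255))
    cv2.imwrite(out,im)
E
python3 - <<'E'
from ov import *
overlay("m1scene","pics/ov1.png",(.5035,.1607,.225),-.302,roi=(205,135,285,215))
E
```

```text
(no output)
```

View pics/ov1.png

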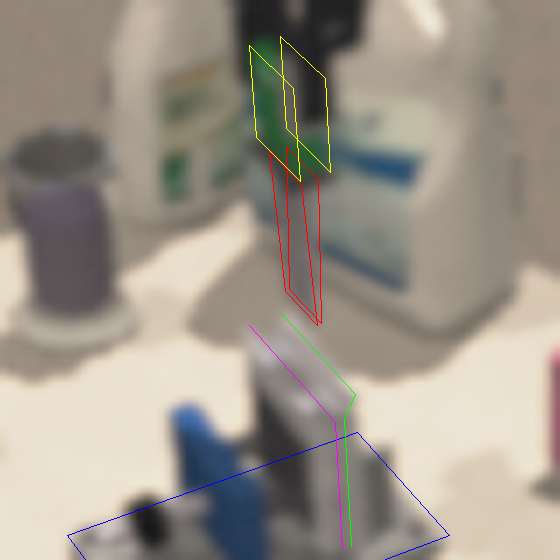

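```bash
python3 - <<'E'
from ov import *
overlay("m1scene","pics/ov2.png",(.5035,.1607,.225),-.302,roi=(230,165,280,225),k=10)
c=load("m1scene")["img"][165:225,230:280,::-1];a=cv2.resize(c,None,fx=10,fy=10,interpolation=cv2.INTER_CUBIC)
b=cv2.imread("pics/ov2.png");cv2.imwrite("pics/ov2.png",np.hstack([a,b])[:, :1000][:600])
E
python3 -c "
import cv2;a=cv2.imread('pics/ov2.png');cv2.imwrite('pics/ov2.png',cv2.resize(a,None,fx=.8,fy=.8))"
```

```text
(no output)
```

View pics/ov2.png

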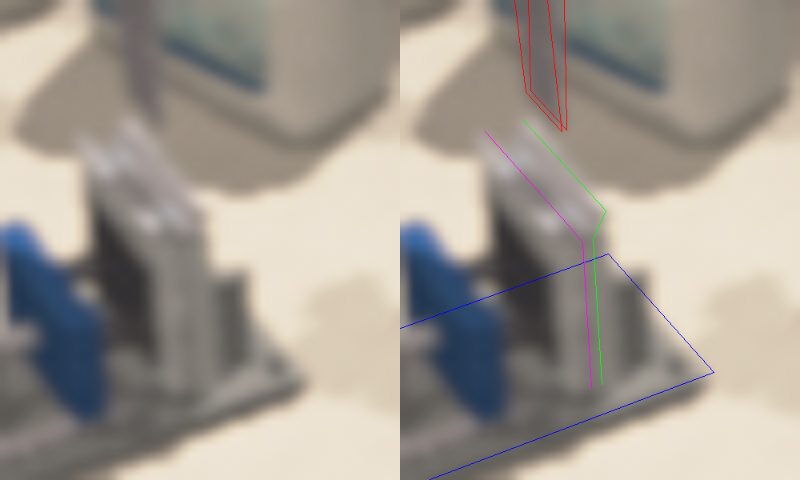

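```bash
python3 - <<'E'
from ov import *
c=load("m1scene");p=(.5043,.1621,-.305)
cc,q=np.cos(p[2]),np.sin(p[2]);
m=np.array([[0,-35,90],[6,-35,101],[6,35,101],[-4.4,-35,90],[-10.4,-35,101],[-10.4,35,101],[-12.4,-35,90],[10,-35,90]])/1e3
u=(proj(c,m@np.array([[cc,q,0],[-q,cc,0],[0,0,1]])+[p[0],p[1],0])-[230,165]+.5)*8
print(np.c_[m*1e3,u].round(1))
E
```

```text
[[  0.  -35.   90.  192.7 238.8]
 [  6.  -35.  101.  205.5 210.7]
 [  6.   35.  101.  122.2 118.9]
 [ -4.4 -35.   90.  182.4 242.5]
 [-10.4 -35.  101.  166.8 224.3]
 [-10.4  35.  101.   84.7 131.4]
 [-12.4 -35.   90.  163.6 249.1]
 [ 10.  -35.   90.  216.  230.6]]
```

```bash
python3 -m crank '[{"dx":0,"dy":0.005,"dz":0.005,"rx":0,"ry":0,"rz":0},{"dx":0.04,"dy":0.005,"dz":0.005,"rx":0,"ry":0,"rz":0},{"dx":0.08,"dy":0.005,"dz":0.005,"rx":0,"ry":0,"rz":0},{"dx":0.1,"dy":0.005,"dz":0.005,"rx":0,"ry":0,"rz":0},{"dx":0.11,"dy":0.005,"dz":0.005,"rx":0,"ry":0,"rz":0},{"dx":0.11,"dy":0.005,"dz":0.005,"rx":0,"ry":0,"rz":0},{"dx":0.11,"dy":0.005,"dz":0.005,"rx":0,"ry":0,"rz":0}]' 
cat > st.py <<'E'
from h import *
from plant import read_state,vision
F=[];M=[];P=[]
for i in range(3):
    s=read_state();F.append(s["ft_force"]);M.append(s["moment"]);P.append(s["tool_pos"]);vision.camera("scene")
y=-.305;c,q=np.cos(y),np.sin(y)
r=np.array([[c,q,0],[-q,c,0],[0,0,1]])
P=np.mean(P,0)
print("t",round(s["t"],2),"clampframe p mm",(1e3*(r@(P-[.5043,.1621,0]))).round(2),"tip",round(1e3*(P[2]-.0957),1),"F",(r@np.mean(F,0)).round(2),"M",(r@np.mean(M,0)).round(3),"w",round(s["width"],4),"std",np.std(F,0).round(2))
E
python3 st.py
```

```text
t: 7.2
tool_pos: [0.5023, 0.1645, 0.1923]
tool_rot: [-0.418, 0.57, 0.418, 0.57]
ft_force: [0.5, -0.4, -1.3]
width: 0.0385
t 7.3 clampframe p mm [ -2.6    1.7  192.37] tip 96.7 F [-0.11 -0.21 -1.14] M [ 0.018  0.003 -0.005] w 0.0382 std [0.63 0.19 0.4 ]
```

```bash
python3 -m crank '[{"dx":0.01,"dy":0,"dz":0,"rx":0,"ry":0,"rz":0},{"dx":0.02,"dy":0,"dz":0,"rx":0,"ry":0,"rz":0},{"dx":0.03,"dy":0,"dz":0,"rx":0,"ry":0,"rz":0},{"dx":0.03,"dy":0,"dz":0,"rx":0,"ry":0,"rz":0}]'; python3 st.py
python3 -m crank '[{"dx":0.01,"dy":0,"dz":0,"rx":0,"ry":0,"rz":0},{"dx":0.02,"dy":0,"dz":0,"rx":0,"ry":0,"rz":0},{"dx":0.03,"dy":0,"dz":0,"rx":0,"ry":0,"rz":0},{"dx":0.03,"dy":0,"dz":0,"rx":0,"ry":0,"rz":0}]'; python3 st.py
```

```text
t: 7.75
tool_pos: [0.5017, 0.1643, 0.1825]
tool_rot: [-0.418, 0.57, 0.418, 0.57]
ft_force: [0.3, 0.6, -1.3]
width: 0.0387
t 7.85 clampframe p mm [ -3.04   1.39 182.76] tip 87.1 F [ 0.3  -0.08 -1.07] M [ 0.017 -0.001  0.011] w 0.0387 std [0.38 0.71 0.51]
t: 8.3
tool_pos: [0.5017, 0.1643, 0.1735]
tool_rot: [-0.418, 0.57, 0.418, 0.57]
ft_force: [-0.1, -0.3, -0.6]
width: 0.0385
t 8.4 clampframe p mm [ -3.03   1.39 173.76] tip 78.1 F [ 0.03  0.08 -1.44] M [-0.012 -0.011  0.004] w 0.0387 std [0.22 0.29 0.64]
```

```bash
for k in 1; do python3 -m crank '[{"dx":0,"dy":-0.0033,"dz":0,"rx":0,"ry":0,"rz":0},{"dx":0,"dy":-0.0033,"dz":0,"rx":0,"ry":0,"rz":0}]' >/dev/null; python3 st.py; python3 -m crank '[{"dx":0,"dy":-0.0033,"dz":0,"rx":0,"ry":0,"rz":0},{"dx":0,"dy":-0.0033,"dz":0,"rx":0,"ry":0,"rz":0}]'>/dev/null; python3 st.py;  done
```

```text
t 8.75 clampframe p mm [ -1.78   1.6  174.19] tip 78.5 F [ 0.28  0.48 -0.84] M [ 0.009  0.028 -0.009] w 0.0387 std [0.44 0.59 0.32]
t 9.1 clampframe p mm [ -1.13   1.59 174.06] tip 78.4 F [-1.61  0.29 -0.6 ] M [ 0.043  0.359 -0.005] w 0.0385 std [0.12 0.55 0.42]
```

```bash
python3 -m crank '[{"dx":0,"dy":0.0033,"dz":0,"rx":0,"ry":0,"rz":0},{"dx":0,"dy":0.0067,"dz":0,"rx":0,"ry":0,"rz":0},{"dx":0,"dy":0.0067,"dz":0,"rx":0,"ry":0,"rz":0}]' >/dev/null; python3 st.py; python3 -m crank '[{"dx":0,"dy":0.0025,"dz":0,"rx":0,"ry":0,"rz":0},{"dx":0,"dy":0.0025,"dz":0,"rx":0,"ry":0,"rz":0}]'>/dev/null; python3 st.py;python3 -m crank '[{"dx":0,"dy":0.0025,"dz":0,"rx":0,"ry":0,"rz":0},{"dx":0,"dy":0.0025,"dz":0,"rx":0,"ry":0,"rz":0}]'>/dev/null; python3 st.py
```

```text
t 9.55 clampframe p mm [ -2.75   1.53 174.15] tip 78.5 F [ 0.23 -0.17 -1.15] M [-0.014 -0.001  0.026] w 0.0387 std [0.97 0.19 0.1 ]
t 9.9 clampframe p mm [ -3.58   1.55 174.12] tip 78.4 F [-0.2  -0.16 -1.12] M [-0.017 -0.091 -0.021] w 0.0386 std [0.45 0.63 0.62]
t 10.25 clampframe p mm [ -4.12   1.53 174.16] tip 78.5 F [ 0.9   0.15 -2.04] M [-0.039 -0.341 -0.01 ] w 0.0386 std [0.37 0.69 0.22]
```

```bash
python3 -m crank '[{"dx":0,"dy":-0.005,"dz":0,"rx":0,"ry":0,"rz":0},{"dx":0.01,"dy":-0.005,"dz":0,"rx":0,"ry":0,"rz":0},{"dx":0.02,"dy":-0.005,"dz":0,"rx":0,"ry":0,"rz":0},{"dx":0.027,"dy":-0.005,"dz":0,"rx":0,"ry":0,"rz":0},{"dx":0.027,"dy":-0.005,"dz":0,"rx":0,"ry":0,"rz":0}]' >/dev/null; python3 st.py; python3 -m crank '[{"dx":0.01,"dy":0,"dz":0,"rx":0,"ry":0,"rz":0},{"dx":0.013,"dy":0,"dz":0,"rx":0,"ry":0,"rz":0},{"dx":0.013,"dy":0,"dz":0,"rx":0,"ry":0,"rz":0}]'>/dev/null; python3 st.py;python3 -m crank '[{"dx":0.01,"dy":0,"dz":0,"rx":0,"ry":0,"rz":0},{"dx":0.013,"dy":0,"dz":0,"rx":0,"ry":0,"rz":0},{"dx":0.013,"dy":0,"dz":0,"rx":0,"ry":0,"rz":0}]'>/dev/null; python3 st.py
```

```text
t 10.9 clampframe p mm [ -3.07   1.44 165.71] tip 70.0 F [ 0.65  0.15 -0.63] M [-0.002 -0.033 -0.022] w 0.0385 std [0.09 0.37 0.09]
t 11.35 clampframe p mm [ -2.93   1.49 161.99] tip 66.3 F [-0.02 -0.13 -1.07] M [-0.012 -0.01   0.02 ] w 0.0388 std [0.38 0.36 0.11]
t 11.8 clampframe p mm [ -2.88   1.47 158.08] tip 62.4 F [ 0.3  -0.18 -1.19] M [-0.04  -0.053 -0.004] w 0.039 std [0.39 0.38 0.39]
```

```bash
for i in 1 2 3; do :; done; python3 -m crank '[{"dx":0.005,"dy":-0.001,"dz":0,"rx":0,"ry":0,"rz":0},{"dx":0.01,"dy":-0.001,"dz":0,"rx":0,"ry":0,"rz":0},{"dx":0.01,"dy":-0.001,"dz":0,"rx":0,"ry":0,"rz":0}]' >/dev/null; python3 st.py; python3 -m crank '[{"dx":0.005,"dy":0,"dz":0,"rx":0,"ry":0,"rz":0},{"dx":0.01,"dy":0,"dz":0,"rx":0,"ry":0,"rz":0},{"dx":0.01,"dy":0,"dz":0,"rx":0,"ry":0,"rz":0}]'>/dev/null; python3 st.py;python3 -m crank '[{"dx":0.005,"dy":0,"dz":0,"rx":0,"ry":0,"rz":0},{"dx":0.01,"dy":0,"dz":0,"rx":0,"ry":0,"rz":0},{"dx":0.01,"dy":0,"dz":0,"rx":0,"ry":0,"rz":0}]'>/dev/null; python3 st.py
```

```text
t 12.25 clampframe p mm [ -2.65   1.5  155.05] tip 59.4 F [ 0.34 -0.1  -1.28] M [-0.001 -0.035  0.017] w 0.0387 std [0.19 0.36 0.27]
t 12.7 clampframe p mm [ -2.63   1.63 152.08] tip 56.4 F [ 0.52  0.08 -1.75] M [ 0.141 -0.008 -0.016] w 0.0385 std [0.58 0.57 0.5 ]
t 13.15 clampframe p mm [ -2.58   1.73 149.23] tip 53.5 F [-0.51  0.47  1.25] M [ 0.154  0.187 -0.052] w 0.0388 std [0.42 0.24 0.29]
```

```bash
python3 -m crank '[{"dx":0.005,"dy":0,"dz":0,"rx":0,"ry":0,"rz":0},{"dx":0.01,"dy":0,"dz":0,"rx":0,"ry":0,"rz":0},{"dx":0.01,"dy":0,"dz":0,"rx":0,"ry":0,"rz":0}]' >/dev/null; python3 st.py; python3 -m crank '[{"dx":0.005,"dy":0,"dz":0,"rx":0,"ry":0,"rz":0},{"dx":0.01,"dy":0,"dz":0,"rx":0,"ry":0,"rz":0},{"dx":0.01,"dy":0,"dz":0,"rx":0,"ry":0,"rz":0}]'>/dev/null; python3 st.py
python3 - <<'E'
from plant import vision
import pickle
from ov import *
from plant import read_state
pickle.dump(vision.camera("scene"),open("pics/d1.pkl","wb"))
overlay("d1","pics/d1.png",read_state()["tool_pos"],-.305,roi=(225,140,280,210),k=8)
im=load("d1")["img"][140:210,225:280,::-1];a=cv2.resize(im,None,fx=8,fy=8,interpolation=cv2.INTER_CUBIC)
cv2.imwrite("pics/d1.png",cv2.resize(np.hstack([a,cv2.imread("pics/d1.png")]),None,fx=.9,fy=.9))
E
```

```text
t 13.6 clampframe p mm [ -2.66   1.59 146.03] tip 50.3 F [-0.72  0.92  1.46] M [ 0.236  0.237 -0.081] w 0.0388 std [0.15 0.5  0.47]
t 14.05 clampframe p mm [ -2.7    1.49 143.01] tip 47.3 F [-0.91  1.17  1.29] M [ 0.197  0.302 -0.1  ] w 0.0387 std [0.19 0.21 0.2 ]
```

View pics/d1.png

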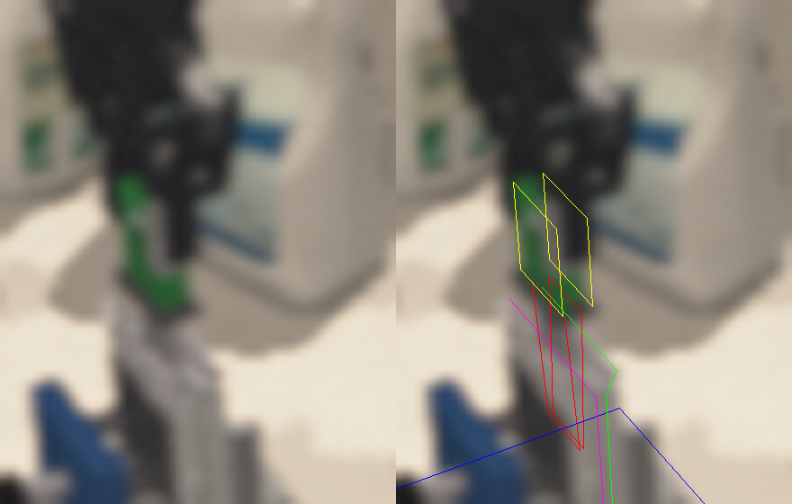

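```bash
python3 -m crank '[{"dx":0,"dy":0.001,"dz":0,"rx":0.005,"ry":0,"rz":0},{"dx":0,"dy":0.001,"dz":0,"rx":0.005,"ry":0,"rz":0},{"dx":0,"dy":0.001,"dz":0,"rx":0.005,"ry":0,"rz":0}]' >/dev/null; python3 st.py; python3 go.py .5023 .1627 .143 -.305;python3 -m crank '[{"dx":0,"dy":0,"dz":0,"rx":0.005,"ry":0,"rz":0},{"dx":0,"dy":0,"dz":0,"rx":0.005,"ry":0,"rz":0},{"dx":0,"dy":0,"dz":0,"rx":0.005,"ry":0,"rz":0}]' >/dev/null; python3 st.py;python3 go.py .5023 .1627 .143 -.305
```

```text
t 14.55 clampframe p mm [ -2.93   1.5  143.05] tip 47.3 F [-0.12  0.75 -1.62] M [0.282 0.051 0.064] w 0.0388 std [0.27 0.14 0.19]
t 14.6 p [0.502  0.1644 0.143 ] q [-0.52  0.45  0.16  1.94 -0.1   0.76  0.94] F [-0.16  0.93 -1.67] w 0.0385
d [ 0.0001 -0.0029 -0.005 ] r [-0.0048 -0.0001 -0.    ]
t 15.0 clampframe p mm [ -3.02   1.5  143.07] tip 47.4 F [-0.34  1.08 -2.88] M [0.324 0.092 0.084] w 0.0388 std [0.52 0.53 0.24]
t 15.05 p [0.5019 0.1644 0.1431] q [-0.53  0.45  0.16  1.94 -0.1   0.76  0.92] F [ 0.75  1.21 -2.78] w 0.0386
d [ 0.0003 -0.0032 -0.005 ] r [-0.0099 -0.0001 -0.0001]
```

```bash
python3 -m crank '[{"dx":0.003,"dy":0,"dz":0,"rx":-0.007,"ry":0,"rz":0},{"dx":0.006,"dy":0,"dz":0,"rx":-0.007,"ry":0,"rz":0},{"dx":0.01,"dy":0,"dz":0,"rx":-0.007,"ry":0,"rz":0},{"dx":0.01,"dy":0,"dz":0,"rx":-0.007,"ry":0,"rz":0}]' >/dev/null; python3 st.py; python3 -m crank '[{"dx":0.005,"dy":0.0003,"dz":0,"rx":0,"ry":0,"rz":0},{"dx":0.01,"dy":0.0003,"dz":0,"rx":0,"ry":0,"rz":0},{"dx":0.01,"dy":0.0003,"dz":0,"rx":0,"ry":0,"rz":0}]' >/dev/null; python3 st.py;python3 go.py .5023 .1627 .143 -.305
```

```text
t 15.55 clampframe p mm [ -2.77   1.64 140.35] tip 44.6 F [-1.29  0.01  4.  ] M [-0.003  0.42   0.023] w 0.0387 std [0.69 0.15 0.51]
t 16.0 clampframe p mm [ -3.02   1.64 136.96] tip 41.3 F [-1.01  0.63  1.61] M [ 0.236  0.294 -0.006] w 0.0386 std [0.57 0.33 0.3 ]
t 16.05 p [0.5019 0.1646 0.137 ] q [-0.52  0.46  0.15  1.94 -0.1   0.75  0.94] F [-0.59  1.8   1.19] w 0.0388
d [-0.0201 -0.0032 -0.0055] r [-0.0029  0.      0.    ]
```

```bash
python3 -m crank '[{"dx":0.004,"dy":0.0003,"dz":0,"rx":0,"ry":0,"rz":0},{"dx":0.008,"dy":0.0006,"dz":0,"rx":0,"ry":0,"rz":0},{"dx":0.012,"dy":0.0006,"dz":0,"rx":0,"ry":0,"rz":0},{"dx":0.012,"dy":0.0006,"dz":0,"rx":0,"ry":0,"rz":0}]' >/dev/null; python3 st.py
python3 - <<'E'
from plant import vision
from h import *
fs=[vision.camera("scene") for _ in range(4)]
pickle.dump(fs,open("pics/d2.pkl","wb"))
k=8
a=load("m1scene")["img"][180:225,225:275,::-1];b=np.mean([f["img"] for f in fs],0)[180:225,225:275,::-1].astype(np.uint8)
print(np.abs(fs[0]["img"].astype(int)-fs[1]["img"]).mean())
cv2.imwrite("pics/cmp.png",np.hstack([cv2.resize(x,None,fx=k,fy=k,interpolation=cv2.INTER_NEAREST) for x in(a,b)]))
E
```

```text
t 16.55 clampframe p mm [ -3.19   1.53 133.46] tip 37.8 F [-1.11  0.96  2.38] M [ 0.115  0.268 -0.013] w 0.0389 std [0.81 0.58 0.28]
0.45692743764172333
```

View pics/cmp.png

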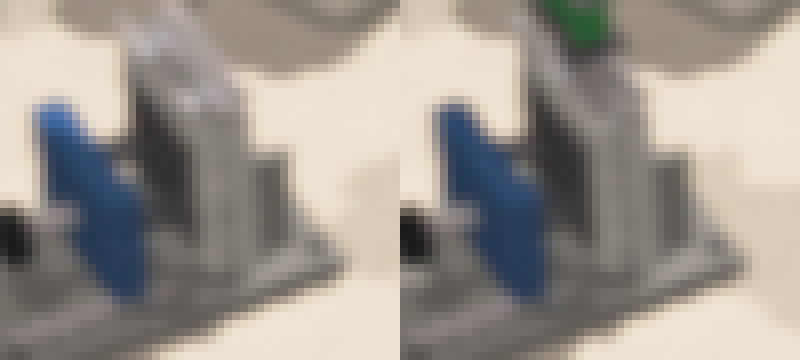

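```bash
python3 - <<'E'
from h import *
a=cv2.cvtColor(load("m1scene")["img"],cv2.COLOR_RGB2GRAY).astype(float)
b=np.mean([cv2.cvtColor(f["img"],cv2.COLOR_RGB2GRAY).astype(float) for f in load("d2")],0)
for r in range(198,210): print(r,a[r,240:262].astype(int),b[r,240:262].astype(int))
def edge(im,r,c0,c1):
    p=im[r,c0:c1+1];lo,hi=p[0],p[-1];return c1-np.sum((p-lo)/(hi-lo))+.5
for nm,rs,d0,d1 in(("front dark->side",range(198,209),None,None),):
    pass
s=load("m1scene")
p=(.5043,.1621,-.305);cc,q=np.cos(p[2]),np.sin(p[2]);R=np.array([[cc,q,0],[-q,cc,0],[0,0,1]])
m=np.array([[-12,-35,70],[-13,-35,70]])/1e3;u=proj(s,m@R+[p[0],p[1],0]);print("px per mm jaw",u[1]-u[0],u)
E
```

```text
198 [ 82  74  61  53  52  50  55  68  91 116 130 131 128 127 131 141 167 189
 195 190 194 211] [ 81  72  60  52  50  51  57  76 101 122 129 125 120 126 131 141 167 190
 196 191 194 210]
199 [ 86  76  60  51  50  51  51  57  80 110 128 132 128 126 129 134 144 155
 153 147 158 196] [ 81  69  56  51  50  50  52  65  92 117 129 126 121 124 129 134 144 154
 154 147 157 189]
200 [117 106  75  53  50  51  50  55  76 106 127 131 126 124 127 128 125 120
 114 113 139 190] [102  84  61  50  50  50  51  61  87 114 128 126 120 122 128 128 125 120
 115 112 131 173]
201 [135 129  93  59  51  49  50  55  76 104 127 132 128 125 127 126 117 102
  93  99 134 189] [113  99  72  54  50  51  50  59  85 114 130 127 121 122 127 126 116 102
  93  97 124 168]
202 [114 114  92  67  54  50  50  54  73 104 128 135 133 126 127 127 116 101
  91  97 132 186] [ 95  91  74  59  52  50  51  58  83 115 131 130 123 123 127 126 116 101
  92  95 121 165]
203 [ 83  90  87  76  62  53  52  55  72 103 127 136 133 127 126 126 117 103
  92  94 124 177] [ 75  78  73  64  55  52  52  58  81 111 129 129 122 122 126 126 118 103
  
[... 530 characters left out ...]
2 126 121 124 126 119 106
  94  91 104 132]
207 [ 57  58  61  65  69  68  64  62  64  87 113 126 121 116 121 125 120 108
  93  92 103 130] [ 58  58  61  66  69  68  62  61  75 103 126 130 125 120 122 125 120 107
  94  91 103 129]
208 [ 58  58  62  71  81  85  83  76  70  87 113 126 125 119 123 127 120 107
  95  91 103 126] [ 57  57  61  71  80  82  76  67  74 102 125 132 127 120 123 126 121 107
  95  92 103 127]
209 [ 56  57  68  85 100 105 103  92  83  90 114 127 126 121 123 126 121 109
  96  92 102 124] [ 58  58  67  84  99 100  92  80  78 101 126 134 130 123 124 126 122 109
  96  92 102 124]
px per mm jaw [-0.29107735  0.10473263] [[250.41483347 200.78431122]
 [250.12375611 200.88904386]]
```

```bash
python3 - <<'E'
from h import *
a=cv2.cvtColor(load("m1scene")["img"],cv2.COLOR_RGB2GRAY).astype(float)
b=np.mean([cv2.cvtColor(f["img"],cv2.COLOR_RGB2GRAY).astype(float) for f in load("d2")],0)
def cr(p,lev,c):
    for i in range(len(p)-1):
        if p[i]<lev<=p[i+1]: return c+i+(lev-p[i])/(p[i+1]-p[i])
d=np.array([[cr(a[r,246:252],l,246)-cr(b[r,246:252],l,246) for l in(92,100,108)] for r in range(198,209)])
print(d.mean(1).round(2),d.mean(),np.median(d),"mm",d.mean()/.30)
E
python3 st.py
```

```text
[0.4  0.36 0.35 0.36 0.35 0.29 0.36 0.37 0.54 0.62 0.56] 0.4145081589516165 0.37411764705882433 mm 1.3816938631720552
t 16.9 clampframe p mm [ -3.22   1.52 133.48] tip 37.8 F [-0.8   0.72  1.08] M [0.203 0.245 0.003] w 0.0385 std [0.12 0.35 0.24]
```

```bash
python3 -m crank '[{"dx":0,"dy":0,"dz":0,"rx":0,"ry":0,"rz":0},{"dx":0,"dy":0,"dz":0,"rx":0,"ry":0,"rz":0},{"dx":0,"dy":0,"dz":0,"rx":0,"ry":0,"rz":0},{"dx":0,"dy":0,"dz":0,"rx":0,"ry":0,"rz":0},{"dx":0,"dy":0,"dz":0,"rx":0,"ry":0,"rz":0}]'; python3 st.py; python3 -c "
from plant import workorder
print(workorder.sign_off())"
```

```text
t: 17.45
tool_pos: [0.5017, 0.1645, 0.1335]
tool_rot: [-0.416, 0.572, 0.416, 0.572]
ft_force: [-0.4, 1.0, -0.8]
width: 0.0389
t 17.55 clampframe p mm [ -3.23   1.53 133.51] tip 37.8 F [-0.79  0.69 -1.24] M [0.29  0.171 0.014] w 0.0386 std [0.44 0.14 0.35]
the job is handed in; nothing more can be done
None
```

I took the green gauge out of the stand and slid its blade down between the clamp plates. I handed the job in at about 17.6 s, still gripping the handle (finger opening 38.6 mm, tip about 38 mm above the surface). On the way down I turned the gauge by about half a degree so the blade sat square to the plates.

**Last checks:**
- **Front plate travel:** comparing pictures from before and after insertion, the front plate's edge moved about 0.41 px, which is roughly 1.4 mm. From the depth past first touch I get about 1.2 to 1.8 mm. Both are well short of the 5 mm stop.
- **Drag:** I felt about 2.5 to 3.5 N of drag while the blade was sliding down. It relaxed once the blade stopped, and at hand-in the vertical force was back to about the gauge's own weight.
- **Side forces:** these were 1 N or less, with almost no twisting force on the blade.

**Disagreement:** a side-to-side touch test before the descent put the gap at about 4.6 mm. The start of the drag put it at 4.9 to 5.2 mm. I chose a depth that gives 1 to 2 mm of travel in either case.

**Not checked:** I did not take a last picture of the orange gauge, jar, pot and tape. The path was planned clear of them, and no unexpected forces showed up.

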